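Rinse an espresso cup: seat it, press the rinser dial to the third click and hold

ROBOT

A 6-joint arm with a two-finger parallel gripper is mounted at the origin on a cart in front of the work surface, level with it; the furniture and walls round the work are solid. World frame = base frame: x ahead of the robot, y to its left, z up, the work surface at z = 0. Lengths are in mm, angles in rad, forces in N, time in s.
With the tool pointing down it reaches from about 325 to 900 mm from the base axis. Payload 6.1 kg.
Tool frame: the origin (TCP) lies midway between the tips of the shut fingers; the grasp point (between the pads) lies 19 mm behind it; z points along the fingers, y is the line along which they close (so a half turn about z gives the same grasp; the last joint's range is limited). The gripper opens to 87 mm and grips with 3 to 60 N. Pads are 19 mm wide; open, the fingers measure 117 mm over their backs; the gripper's body (75 mm by 190 mm) begins 51 mm behind the grasp point.
Start: joints at [-1.332, 0.22, 1.526, -0, 1.395, -0.126], TCP at [222.969, -583.867, 222.538] pointing down, gripper open.
Joint ranges: [-2.98, 2.98], [-0.91, 2.08], [0.09, 2.57], [-1.24, 4.39], [0.2, 2.65], [-2.68, 2.68]. Speed limits (rad/s): [2.57, 2.57, 3.01, 3.14, 3.14, 3.14].

INTERFACE

Orientations are given as a unit quaternion [x, y, z, w].
In Python, from plant import env, get_obs, imaging gives the robot as it stands. Calls block until the motion is done:
- env.movep(position, orientation): joint-space move of the TCP to a pose.
- env.move_straight(position, attitude=None, feed=150): straight line of the TCP; attitude=None keeps the orientation; feed is the mean speed in mm/s.
- env.move_j(angles): joint-space move.
- env.command_gripper(opening): finger opening in mm; the grip force is fixed at half the most; returns when the fingers have stopped.
- env.hold(seconds).
- env.solve_ik(position, orientation): joint angles nearest the present ones, or None.
- get_obs(): the state.
- imaging.snapshot(name): name is "side" or "top"; returns a dict with "image" (420x560x3 uint8, red, green, blue), "fx", "fy", "cx", "cy" (pixels), "distortion" ([k1, k2, p1, p2, k3] as OpenCV has them; the pictures are not rectified), "R" (3x3) and "t" (3): a world point X has camera coordinates R X + t. Camera axes: x right, y down, z forward; pixel columns grow to the right and rows downward; lengths in mm; the calibration is good to about 2 mm. A picture is of the moment at which its call begins. There is no depth.
A pose or a line that the arm cannot do raises env.Unreachable and nothing moves.
- env.hand_in(): hands the job in; it is judged then, once.
The state is a dict: "clock": time; "joint_positions": joint angles; "qd": joint speeds; "effort": joint torques, N m; "eef_pos": TCP position; "eef_rot": TCP orientation; "wrist_force": force on the tool from outside, world axes, zero at the start; "wrist_torque": the same for the moment, N m; "grip_width": finger opening in mm; "finger_force": force on a finger pad.
Only numpy, scipy, OpenCV 4.12 (cv2) and the standard library are available. Lean on these libraries where they do the work, as an engineer would, in place of code of your own. Each camera call takes 0.05 s, during which the arm holds its last target. There are 200 camera calls.

TASK

Lift the striped espresso cup gently (thin china: squeeze it with no more than 25 N) and, keeping it mouth down and without dropping it, set it flat on the cup rinser's round steel pad between the four black posts, handle in a gap between two posts. Once it is in place and let go, press the red paddle of the spring-return dial down past two clicks to the third (green mark), not on to the end stop, and finish while still holding it there, since it springs back if released. Leave the other things where they are.

Things in the scene. Friction and masses are not known exactly. Their poses are not given: they have to be found in the camera images.
- cup: White espresso cup with dark stripes, loose, mouth down, 50 mm tall, 65 mm across at the mouth (below), about 59 mm in the upper half. Origin on its underside, z up; the round body is centred 11 mm along own +y; the handle points along own -y, 14 mm wide, to 55 mm from the body's centre, 2 to 38 mm high. Grip from above, fingers closing along own x, 35 mm up. About 0.09 to 0.15 kg.
- cup_centre (a point): Centre of the cup's round body at the level of its underside (the mouth rim); its axes are those of the cup.
- rinser: Cup rinser fixed on the table: grey plate 150 mm (own x) x 270 mm (own y), 12 mm thick; cradle on the left (+y), red dial on the right (-y), with a white tower 42 mm wide, 105 mm tall on the dial's outer side. Origin at the centre of the plate's underside, z up; own -x is the front, where the paddle sticks out.
- cradle (a point): Centre of the top of the round steel pad (solid, 108 mm across, 20 mm above the table); axes as the rinser's. Four black posts, 6 mm thick, 12 mm above the pad, on a 42 mm radius at 45, 135, 225, 315 degrees from own x: the cup has 6 mm of play. The handle may lie in any gap (own +x, +y, -x or -y), up to about 25 degrees off.
- dial_axis (a point): Centre of the red dial (disc 68 mm across, 16 mm thick) on its level axis, which runs along the rinser's own y; at the rinser's own x = 0, y = -70 mm, 65 mm above the table. Site axes as the rinser's. Coloured marks behind the disc show the positions: black rest, yellow, orange, green.
- paddle (a point): Middle of the top of the red paddle (32 mm long, 36 mm wide, 8 mm thick), 85 mm from the dial's axis; it moves with the dial. At rest it slopes 0.60 rad up to the front, 113 mm above the table, 70 mm before the axis; at the third click 0.06 rad below level, 60 mm above the table, 85 mm before the axis.
- dial (a joint): Dial angle, rad: 0 at rest, paddle up; grows as the paddle is pressed down. Clicks (hollows between ridges) at 0.22 (yellow), 0.44 (orange), 0.66 (green, third; 0.58 to 0.74 counts); ridges at 0.11, 0.33, 0.55, 0.77; end stop 0.86. Pressing takes about 4 N at rest, 7 N at the third click; climbing each ridge takes 1 to 1.5 N more. Released, it springs back to 0.
- beaker: Clear glass beaker, 76 mm across, 86 mm tall, loose, a bystander. Origin at the centre of its foot.
- salt_shaker: Shaker with glass foot and grey dome top, 44 mm across, 90 mm tall, loose, a bystander at the back. Origin at the centre of its foot.
- teaspoon: Steel teaspoon lying near the front edge, 130 x 26 x 11 mm, loose, a bystander. Origin at its middle on the table.
There are look-alikes about, which are no part of the job. What is meant by the cup is not blue, and is the larger of those in its own colour.

How it is judged:
By the outcome, as a careful person would: the job done as asked, in the order asked, and still so for the second after the job is handed in, while the arm keeps its last pose, push and grip.
It also fails if it takes over 51 s, if anything falls off the work surface, if the arm or the gripper's body presses on something with over 40 N, if the wrist force passes 120 N, or if a joint passes its speed limit or range.

## Working session

There is one attempt and no reset: what is moved stays moved. The work goes in short steps, each a Python script; the robot and the scene stay as the last script left them, time stands still between calls to the robot, and variables do not carry over. Pictures are saved under pics/ and viewed, at most 10 in all, crops included, and the job is handed in when it is done.

```bash
ls; mkdir -p pics; python3 - <<'E'
from plant import env,get_obs,imaging
import cv2,numpy as np
for n in("side","top"):
    s=imaging.snapshot(n); cv2.imwrite(f"pics/{n}0.png",s["image"][:,:,::-1])
    print(n,s["fx"],s["fy"],s["cx"],s["cy"],s["distortion"],np.round(s["R"],4).tolist(),np.round(s["t"],1).tolist())
print(get_obs())
E
```

```text
pics
side 470.6674663292041 470.6674663292041 280.0021750524894 205.23806916449638 [-0.13174555  0.          0.          0.          0.        ] [[0.9996, -0.0228, 0.0172], [0.0081, -0.3505, -0.9365], [0.0274, 0.9363, -0.3502]] [-590.1, 112.9, 1032.2]
top 467.2982818919999 467.2982818919999 283.5324665282119 208.25221209730267 [0.04257379 0.         0.         0.         0.        ] [[0.0562, -0.9984, -0.0056], [-0.9751, -0.0537, -0.2153], [0.2147, 0.0176, -0.9765]] [-9.3, 595.3, 1012.5]
{'clock': 0.1, 'joint_positions': array([-1.33210666e+00,  2.21148777e-01,  1.52749450e+00, -4.67482290e-06,
        1.39470351e+00, -1.26102892e-01]), 'qd': array([ 0.00112761, -0.00232224, -0.00300401, -0.00104511,  0.00112916,
       -0.00088343]), 'effort': array([ 1.81324336e-03, -4.95949602e+01, -3.88518369e+01,  7.02256872e-02,
        5.15497208e-02, -4.53093435e-05]), 'eef_pos': array([ 222.83219834, -583.32858372,  221.54687881]), 'eef_rot': array([ 9.83411410e-01,  1.81386958e-01, -5.16442002e-05, -8.75547129e-04]), 'wrist_force': array([0.66006527, 0.12725635, 0.55367812]), 'wrist_torque': array([-0.02802364, -0.03332633,  0.01300031]), 'finger_force': 0.0, 'grip_width': 87.11728506508105}
```

View pics/side0.png

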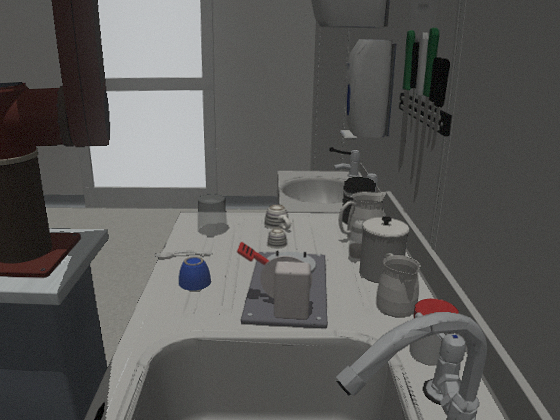

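View pics/top0.png

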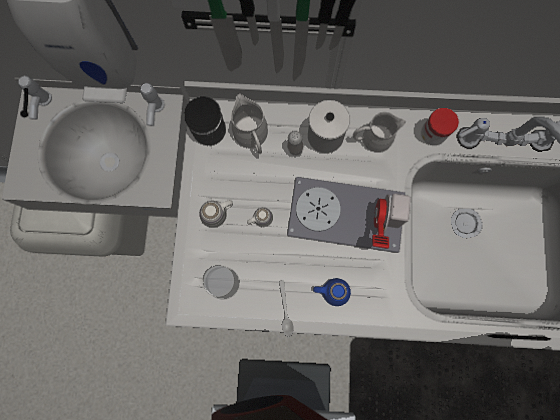

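In the top view, the candidates are a large white striped cup at (212,212), a small white striped one at (262,215) and a blue one at (337,292). In the side view these are at (276,216), (277,237) and (194,273). The larger white one fits the description. I'll confirm it in one enlarged crop.

```bash
python3 - <<'E'
import cv2,numpy as np
t=cv2.imread("pics/top0.png");s=cv2.imread("pics/side0.png")
a=cv2.resize(t[170:260,180:420],None,fx=3.3,fy=3.3,interpolation=cv2.INTER_CUBIC)
b=cv2.resize(s[195:330,230:335],None,fx=2.2,fy=2.2,interpolation=cv2.INTER_CUBIC)
b2=cv2.resize(s[200:250,255:300],None,fx=5.5,fy=5.5,interpolation=cv2.INTER_CUBIC)
c=np.zeros((600,800,3),np.uint8)
c[:a.shape[0],:a.shape[1]]=a; c[300:300+b.shape[0],:b.shape[1]]=b; c[300:300+b2.shape[0],300:300+b2.shape[1]]=b2
cv2.imwrite("pics/crop1.png",c)
E
```

```text
(no output)
```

View pics/crop1.png

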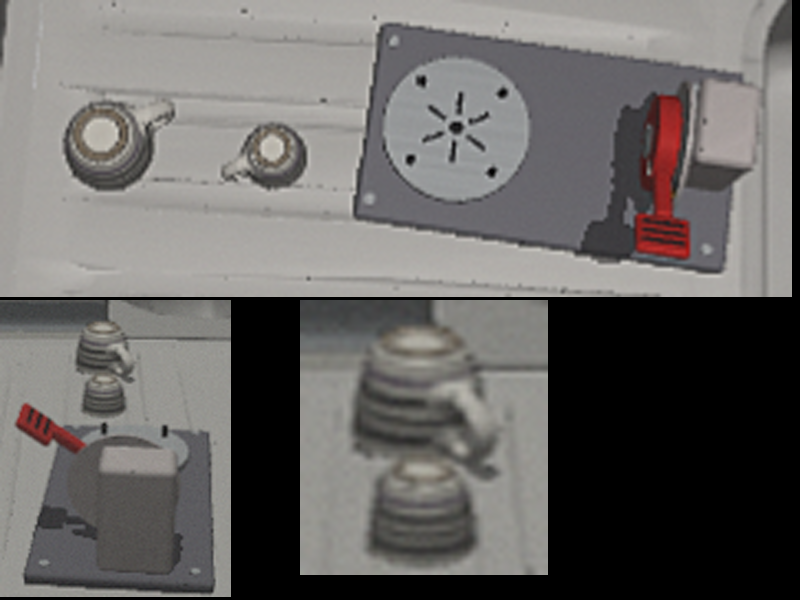

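The crop confirms it. The left, larger white striped cup has its body at top-view px ~(211,212), foot ring ~(210.3,210.3) and handle tip ~(232.4,202.7). The pad is at ~(318.2,208.8) and the paddle at ~(381,241).

```bash
cat > h.py <<'E'
from plant import env,get_obs,imaging
import cv2,numpy as np
from scipy.optimize import least_squares
def KD(s): return np.array([[s["fx"],0,s["cx"]],[0,s["fy"],s["cy"]],[0,0,1.]]),np.array(s["distortion"],float)
def proj(s,X):
    K,D=KD(s); R=np.array(s["R"]);t=np.array(s["t"],float)
    return cv2.projectPoints(np.atleast_2d(np.array(X,float)),cv2.Rodrigues(R)[0],t,K,D)[0][:,0]
def ray(s,p):
    K,D=KD(s); R=np.array(s["R"]);t=np.array(s["t"],float)
    u=cv2.undistortPoints(np.array([[p]],float),K,D)[0,0]
    return -R.T@t, R.T@np.array([u[0],u[1],1])
def atz(s,p,z):
    o,d=ray(s,p); return o+d*(z-o[2])/d[2]
def tri(s1,p1,s2,p2):
    f=lambda X:np.r_[proj(s1,X)[0]-p1,proj(s2,X)[0]-p2]
    r=least_squares(f,[600,0,50]); return r.x.round(1),r.fun.round(2)
def snap(n,f=None):
    s=imaging.snapshot(n)
    if f: cv2.imwrite(f"pics/{f}.png",s["image"][:,:,::-1])
    return s
E
python3 - <<'E'
from h import *
T=snap("top");S=snap("side")
c=lambda x,y:np.array([(x+.5)/3.3+180-.5,(y+.5)/3.3+170-.5])
b=lambda x,y:np.array([x/2.2+230,(y-300)/2.2+195])
print("cuptop",tri(T,c(100,133),S,np.array([275,206.9])), atz(T,c(100,133),50), atz(T,c(173,108),30))
print("smallcup",tri(T,c(271,148),S,np.array([255+124/5.5,200+168/5.5])))
# plate fit with corners z=12 : order (+x,+y),( -x,+y),(-x,-y)
px=np.array([c(380,23),c(355,216),c(722,271)])
def rz(a): return np.array([[np.cos(a),-np.sin(a)],[np.sin(a),np.cos(a)]])
pp=np.array([c(421,80),c(503,92),c(411,159),c(491,171)])
def model(q,h=(12,32)):
    C=np.array([[75,135],[-75,135],[-75,-135]])@rz(q[2]).T+q[:2]
    return C
def f(q):
    C=model(q);e=proj(T,np.c_[C,[q[3]]*3])-px
    cr=q[:2]+rz(q[2])@[0,q[4]]
    P=np.array([[1,1],[1,-1],[-1,1],[-1,-1]])*42/2**.5@rz(q[2]).T+cr
    return np.r_[e.ravel(),(proj(T,np.c_[P,[q[3]+20]*4])-pp).ravel(),(proj(T,[*cr,q[3]+8])[0]-c(456,128))]
g=lambda q:f([*q[:3],12,q[3]])
r=least_squares(g,[600,-50,0,60]);print("rinser",r.x,r.fun.round(2))
q=r.x;cr=q[:2]+rz(q[2])@[0,q[3]];print("cradle",cr)
print("post tri",tri(T,c(421,80),S,b(165,431)),tri(T,c(411,159),S,b(104,428)))
pad=q[:2]+rz(q[2])@[-70,-70];print("paddle",pad,proj(T,[*pad,113]),c(663,235),proj(S,[*pad,113]))
print("paddle tri",tri(T,c(663,235),S,b(35,425)))
# sub-pixel ellipses
g=cv2.cvtColor(T["image"],cv2.COLOR_RGB2GRAY)
m=np.zeros_like(g);m[180:240,285:350]=(g[180:240,285:350]>120);m[:,345:]=0
n,l,st,ce=cv2.connectedComponentsWithStats(m)
for i in range(1,n):
    if 800<st[i,4]<3000:
        k=max(cv2.findContours((l==i).astype(np.uint8),0,1)[0],key=len);e=cv2.fitEllipse(k);print(st[i],e,atz(T,e[0],20))
E
```

```text
cuptop (array([583.2, 195.6,  48.3]), array([ 0.01,  0.75,  0.81, -0.17])) [584.58873972 195.45703117  50.        ] [610.08622873 147.98254337  30.        ]
smallcup (array([584.7,  75. ,  33.7]), array([-0.01, -0.42, -0.41,  0.09]))
rinser [ 6.02365433e+02 -1.26409095e+02 -8.81378882e-02  6.93352014e+01] [ 0.08 -0.59 -1.05  0.68  0.89  0.26  0.07 -0.14 -0.1  -0.35 -0.24  0.02
  0.47 -0.09 -0.14  0.12]
cradle [608.46858173 -57.34302674]
post tri (array([642.8, -30.5,  23.9]), array([ 0.  , -0.18, -0.16,  0.04])) (array([583.3, -25.9,  24.7]), array([-0.  , -0.09, -0.08,  0.02]))
paddle [ 526.47547926 -189.97571309] [[380.40347454 239.61588403]] [380.56060606 240.86363636] [[247.38735961 249.38087464]]
paddle tri (array([ 524.1, -191.2,  108.8]), array([ 0.01,  0.16,  0.13, -0.02]))
[ 296  187   45   44 1388] ((317.8966369628906, 208.52867126464844), (42.3477668762207, 43.63512420654297), 100.90766143798828) [608.56074517 -57.82407161  20.        ]
```

```bash
cat >> h.py <<'E'
from scipy.spatial.transform import Rotation as Ro
def q(th): return Ro.from_matrix(np.array([[-np.sin(th),np.cos(th),0],[np.cos(th),np.sin(th),0],[0,0,-1]])).as_quat()
def st(m=""):
    o=get_obs();print(m,"t%.2f"%o["clock"],o["eef_pos"].round(1),"F",o["wrist_force"].round(1),"w%.2f f%.1f"%(o["grip_width"],o["finger_force"]));return o
E
python3 - <<'E'
from h import *
env.movep([584.3,195.5,220],q(.496));st()
env.move_straight([584.3,195.5,80],feed=200);st()
S=snap("side");T=snap("top")
a=cv2.resize(T["image"][170:250,170:280],None,fx=5,fy=5,interpolation=2)
b=cv2.resize(S["image"][160:250,230:330],None,fx=2.5,fy=2.5,interpolation=2)
c=np.zeros((400,800,3),np.uint8);c[:400,:550]=a;c[:225,550:800]=b
cv2.imwrite("pics/pre.png",c[:,:,::-1])
E
```

```text
t3.27 [584.6 194.6 220. ] F [0.4 0.2 1. ] w87.16 f0.0
 t4.12 [585.4 195.6  81.3] F [-0.1  0.3  1. ] w87.10 f0.0
```

View pics/pre.png

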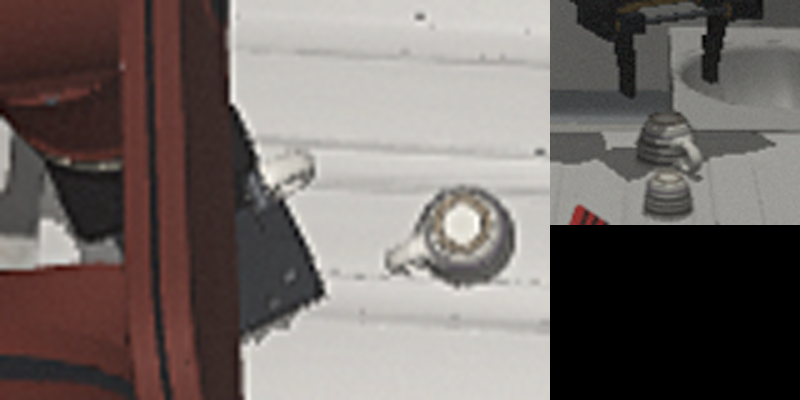

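The fingers (crop px 627 and 710, mid 668) straddle the cup (667), so I'll descend and close in small steps.

```bash
python3 - <<'E'
from h import *
env.move_straight([584.3,195.5,16.5],feed=100);st()
w=66
while w>54:
    env.command_gripper(w);o=st(w)
    if o["finger_force"]>5: break
    w-= 2 if w>61 else .5
E
```

```text
t5.00 [584.7 195.6  16.9] F [ 0.6 -0.5  0. ] w86.95 f0.0
66 t5.69 [584.3 195.5  16.5] F [-0.2 -0.5  0.2] w66.25 f0.0
64 t6.00 [584.3 195.5  16.5] F [-0.8  0.3 -0.6] w63.87 f0.0
62 t6.31 [584.3 195.5  16.5] F [-0.3  0.  -0.5] w62.05 f0.0
60 t6.62 [584.1 195.4  16.4] F [-0.3  0.1  0. ] w60.17 f0.7
59.5 t6.83 [584.2 195.5  16.4] F [-0.1 -0.6  0.1] w59.55 f3.2
59.0 t7.05 [584.2 195.5  16.4] F [-0.2  0.1 -0.4] w59.12 f7.6
```

```bash
python3 - <<'E'
from h import *
env.command_gripper(58.4);st()
env.hold(.2);st()
env.move_straight([584.3,195.5,30],feed=40);st("lift")
env.move_straight([584.3,195.5,130],feed=120);o=st("up");print(o["wrist_torque"])
env.movep([608.5,-57.6,130],q(-.088));st("over")
env.hold(.3);st()
T=snap("top");S=snap("side")
a=cv2.resize(S["image"][160:310,210:340],None,fx=4,fy=4,interpolation=2)
cv2.imwrite("pics/over.png",a[:,:,::-1])
cv2.imwrite("pics/overt.png",T["image"][:,:,::-1])
E
```

```text
t7.27 [584.2 195.5  16.4] F [-0.1  0.6 -0.5] w58.71 f15.0
 t7.47 [584.3 195.5  16.5] F [ 0.3  0.3 -0.3] w58.78 f15.4
lift t7.96 [584.7 195.6  30.5] F [-0.5 -0.7 -2.1] w58.78 f15.4
up t8.94 [583.5 195.3 128.9] F [-0.6  0.1 -1. ] w58.89 f15.4
[-0.00247865 -0.1655968  -0.04498631]
over t9.94 [608.3 -56.5 129.6] F [-0.5  0.3 -1.2] w58.82 f15.4
 t10.24 [608.6 -56.4 130. ] F [ 0.3  0.5 -1. ] w58.70 f15.4
```

View pics/over.png

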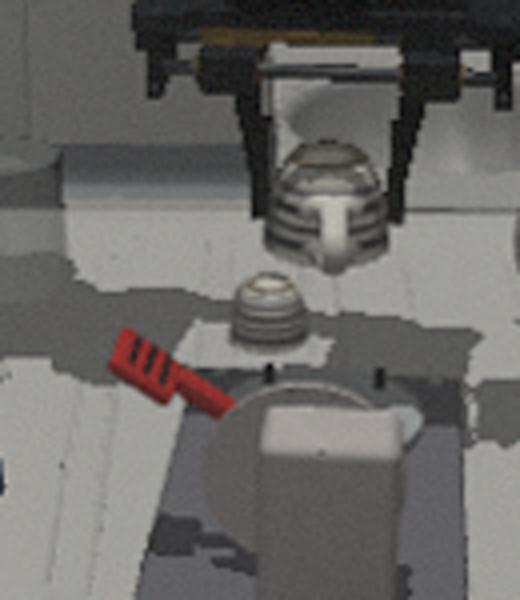

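The cup hangs level between the fingers (crop px ~328,210) with its handle towards the dial. The far posts are at (268,375) and (380,377). I'll check alignment by projection, then lower.

```bash
python3 - <<'E'
from h import *
S=snap("side");print("pred cup mouth px",proj(S,[608.5,-57,113.5]),"seen 291.6; post mid",proj(S,[*(np.array([608.5,-57.6])+29.7*np.array([.088,.996])),30]),"seen 290.9")
env.move_straight([608.5,-57.6,60],feed=100);env.hold(.2);st()
env.move_straight([608.5,-57.6,40],feed=40);st()
z=40
while z>34:
    z-=1;env.move_straight([608.5,-57.6,z],feed=20);o=st(z)
    if o["wrist_force"][2]>3: break
a=cv2.resize(snap("side")["image"][200:300,230:340],None,fx=5,fy=5,interpolation=2)
cv2.imwrite("pics/low.png",a[:,:,::-1])
E
```

```text
pred cup mouth px [[290.54091365 220.7443992 ]] seen 291.6; post mid [[290.18074396 251.4699586 ]] seen 290.9
 t11.44 [609.2 -57.7  61. ] F [ 0.3 -0.3 -0.6] w58.77 f15.4
 t12.09 [608.4 -57.6  39.8] F [-0.4 -0.1 -1.6] w58.61 f15.4
39 t12.34 [608.7 -57.6  39.2] F [-0.7 -0.4 -1.4] w58.68 f15.4
38 t12.59 [608.5 -57.6  38. ] F [-0.4 -1.3 -0.8] w58.94 f15.4
37 t12.84 [608.4 -57.6  36.9] F [-0.6  0.1 -0.7] w58.64 f15.4
36 t13.09 [608.7 -57.6  36.4] F [-1.   0.5  1.5] w58.58 f15.6
35 t13.34 [608.8 -57.6  36.2] F [-3.1  1.2  8.1] w58.53 f16.2
```

View pics/low.png

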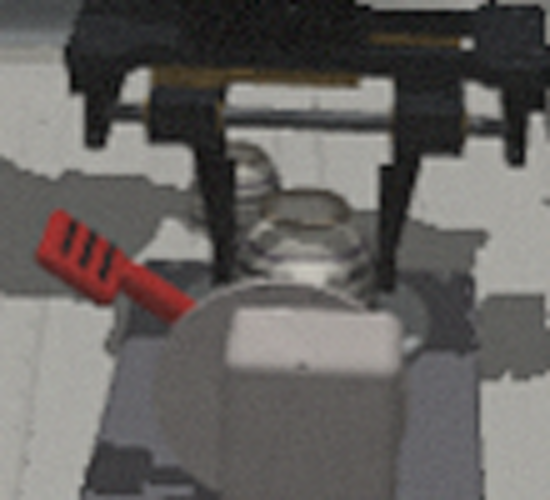

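Contact came at TCP z 36.4, which matches the pad height: the cup stands on the pad, not on a post. I'll release, retreat and check.

```bash
python3 - <<'E'
from h import *
env.move_straight([608.5,-57.6,36.3],feed=20);st()
env.command_gripper(62);st();env.command_gripper(86);st()
env.move_straight([608.5,-57.6,150],feed=120);st()
c,s=np.cos(-.088),np.sin(-.088)
P=np.array([602.37,-126.41])+np.array([[c,-s],[s,c]])@[-66,-70]
print(P)
env.movep([*P,170],q(-1.659));st()
env.command_gripper(0);st()
T=snap("top");S=snap("side")
a=cv2.resize(T["image"][170:270,280:420],None,fx=4,fy=4,interpolation=2)
b=cv2.resize(S["image"][170:300,210:340],None,fx=1.8,fy=1.8,interpolation=2)
c=np.zeros((400,800,3),np.uint8);c[:400,:560]=a;c[:b.shape[0],560:560+b.shape[1]]=b
cv2.imwrite("pics/placed.png",c[:,:,::-1])
E
```

```text
t13.64 [608.7 -57.6  36.4] F [0.3 0.3 1.6] w58.68 f15.6
 t14.00 [608.3 -57.6  36.1] F [1.1 0.2 0.3] w62.03 f0.0
 t14.73 [608.5 -57.6  36.3] F [-0.2  0.3 -0.8] w85.78 f0.0
 t15.83 [607.7 -57.4 148.8] F [-0.7 -0.7 -0.4] w86.03 f0.0
[ 530.47333456 -190.33862816]
 t17.02 [ 530.4 -190.   169.5] F [ 0.3 -0.1 -0.1] w85.83 f0.0
 t18.53 [ 530.5 -190.4  170. ] F [ 0.4  0.1 -1. ] w0.61 f0.0
```

View pics/placed.png

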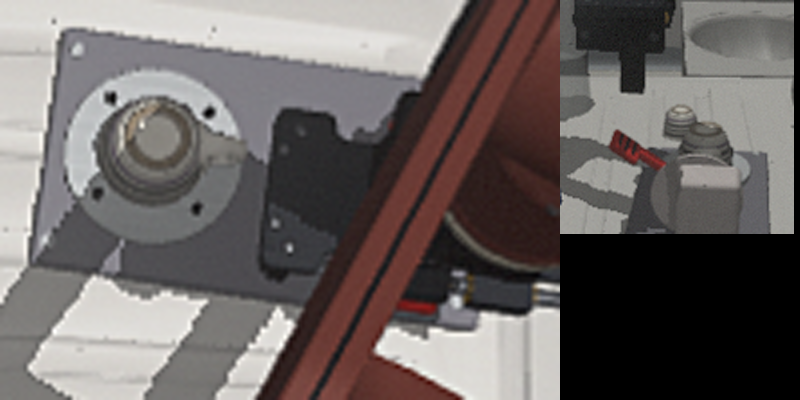

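The cup stands level among the four posts, seen at crop px (111,97), (209,112), (97,193) and (196,208), with its handle in the right-hand gap. Now I'll press the paddle.

```bash
python3 - <<'E'
from h import *
c,s=np.cos(-.088),np.sin(-.088);R=np.array([[c,-s],[s,c]]);O=np.array([602.37,-126.41])
def P(th,off=4):
    a=.6-th; return [*(O+R@[-85*np.cos(a)+off,-70]),65+85*np.sin(a)]
p=P(0);env.move_straight([p[0],p[1],128],feed=80);st()
for th in(0,.08,.16,.22,.3,.38,.44,.5,.56,.6,.63):
    env.move_straight(P(th),feed=30);st(th)
env.hold(.3);st()
T=snap("top");S=snap("side")
a=cv2.resize(S["image"][200:300,210:330],None,fx=5,fy=5,interpolation=2)
cv2.imwrite("pics/press.png",a[:,:,::-1])
E
```

```text
t19.31 [ 530.3 -190.3  127.8] F [0.2 0.4 0.6] w0.41 f0.0
0 t19.96 [ 530.9 -190.5  113.6] F [-0.2 -0.6  5.1] w0.36 f2.0
0.08 t20.33 [ 527.2 -190.2  107.7] F [2.3 0.3 4.8] w0.45 f2.2
0.16 t20.71 [ 524.  -189.8  101.5] F [1.7 0.6 4.6] w0.30 f2.2
0.22 t21.02 [ 522.  -189.7   96.8] F [ 3.  -0.1  4.9] w0.13 f2.5
0.3 t21.40 [ 519.7 -189.5   90.5] F [3.6 0.2 4.7] w0.57 f2.7
0.38 t21.77 [ 517.8 -189.4   84.1] F [ 1.5 -0.1  6.2] w0.64 f3.2
0.44 t22.09 [ 516.6 -189.2   79. ] F [ 0.7 -0.3  7.1] w0.42 f3.7
0.5 t22.41 [ 515.8 -189.1   73.9] F [-0.1  0.6  7.9] w0.75 f3.6
0.56 t22.73 [ 515.3 -189.1   68.8] F [-0.1  0.7  8.8] w0.81 f3.9
0.6 t22.99 [ 515.3 -189.1   65.5] F [-0.9  0.6 10. ] w0.48 f4.3
0.63 t23.24 [ 515.3 -189.1   63. ] F [-0.2 -0.1  9.3] w0.33 f4.4
 t23.54 [ 515.3 -189.1   63.1] F [-1.   1.2  8.9] w0.48 f4.4
```

View pics/press.png

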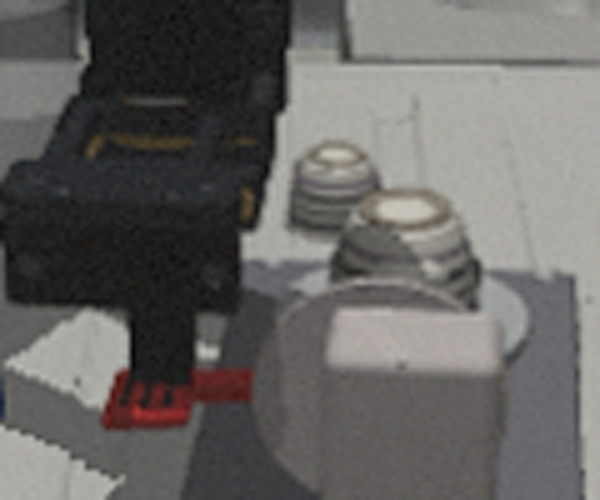

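The paddle is pressed nearly level, at crop px (150,400), and the cup is undisturbed. The tip at z 63 means a dial angle of about 0.63, so I'll go to ~0.66, check the force and hand in.

```bash
python3 - <<'E'
from h import *
for z in(62,61,60.5):
    o=get_obs()["eef_pos"];env.move_straight([515.3,-189.1,z],feed=15);st(z)
env.hold(.4)
for i in range(3): env.hold(.1);st()
S=snap("side")
pts=[]
c,s=np.cos(-.088),np.sin(-.088);R=np.array([[c,-s],[s,c]]);O=np.array([602.37,-126.41])
m=S["image"].astype(int);red=(m[...,0]>110)&(m[...,1]<70)
red[:,270:]=0;red[:250]=0;red[300:]=0;ys,xs=np.nonzero(red);print("red seen px",xs.min(),xs.max(),ys.min(),ys.max())
for th in(.44,.58,.66,.74,.86):
    a=.6-th;u=np.array([-np.cos(a),np.sin(a)]);n=np.array([np.sin(a),np.cos(a)])
    X=[]
    for r in(69,101):
      for h in(0,-8):
        for y in(-52,-88):
          l=u*r+n*h;X.append([*(O+R@[l[0],y]),65+l[1]])
    p=proj(S,X);print(th,p.min(0).round(1),p.max(0).round(1))
E
```

```text
62 t23.89 [ 515.3 -189.2   62.8] F [-0.3  0.6  8.2] w0.80 f4.5
61 t24.14 [ 515.2 -189.2   61.7] F [-0.7  1.8  8.3] w0.66 f4.4
60.5 t24.39 [ 515.3 -189.2   61.4] F [-0.2  1.2  9.4] w0.32 f4.7
 t24.89 [ 515.3 -189.1   61.4] F [-1.2  1.1  9.5] w0.84 f4.7
 t24.99 [ 515.3 -189.2   61.3] F [0.1 0.2 8.2] w0.27 f4.7
 t25.09 [ 515.3 -189.1   61.3] F [0.4 0.7 9.3] w0.39 f4.7
red seen px 231 247 282 284
0.44 [228.9 260.1] [249.9 276.7]
0.58 [229.  266.9] [249.4 281.6]
0.66 [229.2 270.7] [249.8 284.3]
0.74 [229.7 273.3] [250.5 288.2]
0.86 [231.2 277.2] [251.9 293.9]
```

The lowest visible red row (284) matches the 0.66 rad prediction, and the tip height agrees (~0.65).

```bash
python3 - <<'E'
from h import *
print(env.hand_in())
E
```

```text
the job is handed in; nothing more can be done
None
```

The job is handed in: the cup stands mouth down on the pad with its handle in the gap facing the dial (peak squeeze read about 16 N), and the arm is holding the paddle at the third click, about 0.65 rad by my estimate, after about 25 s.

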